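# Measure a turned rod in the bench micrometer with its ratchet

### The arm

A 6-joint arm with a two-finger parallel gripper is mounted at the origin on the work surface. World frame = base frame: x ahead of the robot, y to its left, z up, the work surface at z = 0. Lengths are in m, angles in rad, forces in N, time in s.
With the tool pointing down it reaches from about 0.425 to 1.125 m from the base axis. Payload 14.9 kg.
Tool frame: the origin (TCP) lies on the mounting face of the last link; the fingertips stand 191 mm ahead of it and the grasp point (between the pads) lies 172 mm ahead of it; z points along the fingers, y is the line along which they close (so a half turn about z gives the same grasp; the last joint's range is limited). The gripper opens to 91 mm and grips with 3 to 60 N. Pads are 32 mm wide; open, the fingers measure 118 mm over their backs; the gripper's body (76 mm by 178 mm) begins 60 mm behind the grasp point.
Start: joints at [-1.304, 0.379, 1.734, -0, 1.028, -0.033], TCP at [0.207, -0.669, 0.405] pointing down, gripper open.
Joint ranges: [-2.77, 2.77], [-0.74, 2.19], [0, 2.66], [-1.06, 4.2], [0.31, 2.87], [-3.08, 3.08]. Speed limits (rad/s): [1.89, 1.89, 2.39, 3.14, 3.14, 3.14].

### API

Orientations are given as a unit quaternion [w, x, y, z].
In Python, from cell import robot gives the robot as it stands. The module is installed in compiled form; this text tells all that it offers.
- The arm moves only by the tool jog_arm, never from a script. Its argument "deltas" is a list of rows, each an object with "claw": the closure, from -1 (fully open) to 1 (shut), so that 0 is half open; "travel": the shift along the tool's x, y, z in mm, a list of three; "turn": the turn about the tool's z in degrees. In form: [{"claw": claw, "travel": [x, y, z], "turn": turn}, ...]. A call has 1 to 20 rows; each row shifts and turns the commanded pose from where the row before left it, along the tool's axes as they then stand; what a row does not reach is not made up. A row lasts 1/8 s, in which the tool goes at most 62.5 mm and 10.7 degrees, less where a joint would pass 70% of its speed; a pose out of reach is approached as far as the arm can. A call is refused whole if a number of a shift passes 62.5 or a number of a turn 10.7, either way. A call with a gripper value outside its range is refused whole. The fingers move at their own pace and stop on an object; "grip_force" is the grip in N (left out, the last holds). Time passes only in rows, so rows that do not move let the fingers close. It gives the time, the measured TCP pose, the force, the opening and the grip force at its end, in the units of the state.
- robot.state(): the state, without advancing time (a new reading comes with each control period).
- robot.snapshot(name): name is "side" or "top" or "wrist"; returns the picture (400x640x3 uint8, red, green, blue); there is no depth.
- robot.camera_info(name): a dict with "fx", "fy", "cx", "cy" (pixels), "extrinsics" (4x4, takes a point from camera to world coordinates). Camera axes: x right, y up, looking along -z (the intrinsics and any distortion apply to the point x, -y, -z); pixel columns grow to the right and rows downward; lengths in m; the calibration is good to about 2 mm. A picture is of the moment at which its call begins: read the wrist's pose just before it. camera_info takes no time and is no camera call; for the wrist camera it gives the pose at the moment of the call.
- robot.hand_in(): hands the job in; it is judged then, once.
Trained networks look in the newest picture that a camera, given by its name, has taken for a name from the list of things; names that differ only in an ending like _2 or _b are one class to them, and where a whole thing is asked for, a point or a joint stands for the part that bears it (a point fixed in the world has none). Each returns a list of dicts, best first, with "conf" (0 to 1); they miss things now and then, are a little off and sometimes report something else, mostly with a low value. They report only what shows in the picture. A call takes as long as a camera call.
- robot.masks_of(camera, target): "region" (400x640 bool, what is visible of it) and "location" ([row, column] in pixels, amid what is visible of it).
The state is a dict: "time": time; "qpos": joint angles; "dq": joint speeds; "joint_efforts": joint torques, N m; "tcp_pos": TCP position; "orientation": TCP orientation; "ft_force": force on the tool from outside, world axes, zero at the start; "ft_torque": the same for the moment, N m; "grip_width": finger opening in m; "finger_force": force on a finger pad.
Only numpy, scipy, OpenCV 4.12 (cv2) and the standard library are available. Lean on these libraries where they do the work, as an engineer would, in place of code of your own. Each camera call takes 0.05 s, during which the arm holds its last target. There are 200 camera calls.

### The job

Measure the red turned rod in the bench micrometer: lay it in the two V-rests, push it gently home against the end stop and let go of it. Then, with a light grip and without leaning on the instrument, turn the ratchet knob at the very top clockwise to run the spindle down until the ratchet slips on the rod, and let it slip about a quarter turn (well short of half a turn in all: the plastic is soft). Leave the rod clamped like that, take the hand away, and leave everything else where it is.

Things in the scene. Friction and masses are not known exactly. Their poses are not given: they have to be found in the camera images.
- red_rod_center (a point): centre of the red plastic rod: 14 mm diameter, 160 mm long with domed ends, 40 g, long axis = its own y (either end may go first, it can roll about that axis). It starts in one of the three places of the rack, its axis 47 mm above the bench
- mic: green bench micrometer, fixed. Origin on the bench under the vertical spindle axis; z up. Base 85 mm (x), y from -158 to +68 mm, 16 mm thick. The rod lies along its y axis at x = 0, axis 60 mm up, in two open V-rests; between these it is free at both sides and down to the base. The rod enters from the -y side (the C-frame's column, y 28 to 64 mm, is on the +y side). At home the rod's centre is at y = -68 mm
- v_anvil (a point): middle of the V-anvil under the spindle, on the axis of a rod lying in it: 90-degree steel V, y from -36 to +8 mm in the micrometer's frame, 20 mm wide, open at its -y end, its lips level with the rod's axis; below it a dark pedestal
- outer_rest (a point): middle of the outboard V-rest, on the axis of a rod lying in it: same V, 12 mm long (y from -131 to -119 mm in the micrometer's frame), on a steel post
- head_boss (a point): centre of the underside of the head's boss (32 mm in diameter, 94 mm above the bench, on the spindle axis); thimble and knob stand on it up to 214 mm. A rod held near its middle with its inner end at y = -20 mm can be lowered clear of the head into both rests and slid home (32 mm); held 60 to 80 mm from its inner end the hand clears the head. The steel spindle (8 mm in diameter) comes down out of the boss
- end_stop: steel stop block on the column; origin at the middle of its flat face, which looks to the micrometer's -y, 12 mm beyond the spindle axis and 60 mm above the bench. The rod is home when its inner end touches this face; it may take only a light push (less than 25 N)
- ratchet_grip (a point): centre of the dark knurled ratchet knob on top of the head: 22 mm in diameter, 26 mm high (13 mm up and down from here), 201 mm above the bench, on the vertical spindle axis; it does not rise or fall as it turns. The bare aluminium thimble (28 mm in diameter) begins 18 mm below this point. It may be let go and taken again as often as needed: the head stays as it is left
- ratchet_top (a point): centre of the knob's top face, 214 mm up. Clockwise from above the knob carries the thimble round (about 0.05 N m) and runs the spindle down, 20 mm a turn; it starts 6 to 19 mm above a rod in the V-anvil. When it bears on the rod the knob slips on the thimble at about 0.1 N m (white line on the knob, red on the thimble). A pinch of 8 to 15 N is plenty; pinch and lean together stay under 50 N
- ratchet (a joint): how far the ratchet knob has slipped on the thimble, rad: 0 at the start, stays there while knob and thimble turn together, grows as the knob slips clockwise
- rod_rack: wooden rack fixed to the bench, 190 mm (x) by 128 mm (y), with two end boards (y = -55 and +55, 12 mm thick) that carry three rods along its y axis at x = -62, 0 and +62 mm, 47 mm above the bench; between the boards it is free down to 12 mm
- bobbin: small dark wooden bobbin, 26 mm across, 22 mm high, on the bench; leave alone
- cup: white plastic cup, 72 mm across, 85 mm high; leave alone
- jar: glass jar with metal cap, 64 mm across, 60 mm high; leave alone
- parts_tray: orange open tray, 110 x 150 x 30 mm; leave alone
- tape: yellow roll of tape lying flat, 90 mm across, 19 mm high; leave alone
- chisel: turning chisel with a red handle, 210 mm long, lying flat; leave alone
- brick_box: small brick-red lidded box, 94 mm square, 84 mm high with its knob; leave alone
- blue_rod_center (a point): blue rod in the rack, same size as the red one; leave alone
- amber_rod_center (a point): amber rod in the rack, same size as the red one; leave alone

How it is judged:
On the way, in this order (a step that is already met when the one before it is completed fails the run):
1. the red rod lies in both V-rests, home against the end stop, and is let go (x of red_rod_center in the frame of mic between -0.0025 and 0.0025 m and z of red_rod_center in the frame of mic between 0.0575 and 0.0625 m and y of red_rod_center in the frame of mic above -0.0705 m and angle between the y axis of red_rod_center and the y axis of mic, either way round below 0.05 rad and contact force between the fingers and red_rod below 0.1 N), for 0.2 s.
2. the ratchet has slipped with the spindle pressing the rod into its V (value of joint ratchet above 0.5 rad and contact force between red_rod and mic above 20 N), for 0.1 s.
At the end, for the whole second after the job is handed in: the red rod lies in both V-rests (within 2.5 mm and 0.05 rad), its end within 2.5 mm of the end stop; the ratchet has slipped by 0.5 rad or more and the spindle still clamps the rod (its contacts with the micrometer, spindle and V's, add up to over 18 N) (x of red_rod_center in the frame of mic between -0.0025 and 0.0025 m and z of red_rod_center in the frame of mic between 0.0575 and 0.0625 m and y of red_rod_center in the frame of mic above -0.0705 m and angle between the y axis of red_rod_center and the y axis of mic, either way round below 0.05 rad and contact force between red_rod and mic above 18 N and value of joint ratchet above 0.5 rad and linear speed of red_rod below 0.01 m/s); the robot touches nothing.
It fails at once if the rod is crushed in the micrometer (all its contacts there add up to more than 65 N; a slipping ratchet gives about 35 N) (contact force between red_rod and mic above 65 N).
It fails at once if the rod is rammed against the end stop (more than 25 N) (contact force between red_rod and end_stop above 25 N).
It fails at once if the hand bears on the micrometer (pinch and lean together) with more than 50 N (contact force between any of the fingers, the arm and mic above 50 N).
It fails at once if the ratchet is run on by nearly half a turn (slip over 2.4 rad) (value of joint ratchet above 2.4 rad).
It fails at once if something else is pushed away (more than 20 mm) (distance of any of bobbin, cup, jar, parts_tray, tape, chisel, brick_box, blue_rod_center, amber_rod_center from where it was at the start of the episode above 0.02 m).
It also fails if it takes over 72 s, if anything falls off the work surface, if the arm or the gripper's body presses on something with over 40 N, if the wrist force passes 120 N, or if a joint passes its speed limit or range.

## Working session

There is one attempt and no reset: what is moved stays moved. The work goes in short steps, Python scripts to look and compute and a tool call to move; the robot and the scene stay as the last step left them, time stands still between calls to the robot, and variables do not carry over. Pictures are saved under pics/ and viewed, at most 10 in all, crops included, and the job is handed in when it is done.

Besides the shell and the picture viewer there is one more tool, called after "Emit:" as name([rows], argument=value, ...), one row to a line, values as JSON. jog_arm: Moves the arm, as the interface text tells. Its arguments: {"type":"object","properties":{"deltas":{"type":"array"},"grip_force":{"type":"number"}},"required":["deltas"]}

```bash
mkdir -p pics; cat > h.py <<'E'
from cell import robot
import numpy as np, cv2
from scipy.spatial.transform import Rotation as R
def ray(cam,px,info=None):
    i=info or robot.camera_info(cam); r,c=px; E=np.array(i['extrinsics'])
    d=np.array([(c-i['cx'])/i['fx'],-(r-i['cy'])/i['fy'],-1.]); d=E[:3,:3]@d
    return E[:3,3],d/np.linalg.norm(d)
def onz(cam,px,z,info=None):
    o,d=ray(cam,px,info); return o+d*(z-o[2])/d[2]
def tri(rays):
    A=0;b=0
    for o,d in rays:
        P=np.eye(3)-np.outer(d,d);A=A+P;b=b+P@o
    return np.linalg.solve(A,b)
def proj(cam,p,info=None):
    i=info or robot.camera_info(cam);E=np.array(i['extrinsics']);q=E[:3,:3].T@(np.array(p)-E[:3,3])
    return np.array([i['cy']-i['fy']*q[1]/-q[2], i['cx']+i['fx']*q[0]/-q[2]])
def save(im,n): cv2.imwrite('pics/'+n,im[...,::-1])
E
python3 - <<'E'
from h import *
print(robot.state())
ims={}
for c in ['top','side']:
    ims[c]=robot.snapshot(c); i=robot.camera_info(c); print(c,{k:np.round(v,3).tolist() for k,v in i.items()})
    for n in ['red_rod_center','mic','ratchet_grip','rod_rack','end_stop','blue_rod_center','amber_rod_center']:
        for m in robot.masks_of(c,n)[:2]:
            ys,xs=np.nonzero(m['region']); 
            print(c,n,round(m['conf'],2),np.round(m['location'],1),len(ys),[ys.min(),ys.max(),xs.min(),xs.max()] if len(ys) else '')
save(ims['top'],'top.png');save(ims['side'],'side.png')
E
```

```text
{'time': 0.0, 'qpos': array([-1.30429166e+00,  3.79432147e-01,  1.73477377e+00, -1.24848979e-05,
        1.02846477e+00, -3.32767231e-02]), 'dq': array([ 0.00093797,  0.00096823, -0.0011382 , -0.00052584,  0.00041738,
       -0.00144086]), 'joint_efforts': array([ 3.22692822e-04, -7.63720393e+01, -4.34372270e+01,  6.50954037e-02,
        4.23596136e-02, -6.49299545e-05]), 'tcp_pos': array([ 0.20667954, -0.66860303,  0.40407512]), 'orientation': array([-5.34733390e-04,  9.88786781e-01,  1.49333219e-01, -6.80231093e-05]), 'ft_force': array([-0.25895325,  0.17981546,  0.98814287]), 'ft_torque': array([-0.07508602, -0.01217855,  0.02320365]), 'finger_force': 0.0, 'grip_width': 0.09097378497080119}
top {'fx': 466.118, 'fy': 466.118, 'cx': 328.024, 'cy': 201.706, 'extrinsics': [[-0.012, 0.981, -0.194, 0.325], [-1.0, -0.01, 0.013, 0.051], [0.011, 0.194, 0.981, 1.371], [0.0, 0.0, 0.0, 1.0]]}
top red_rod_center 0.63 [219.5 444.7] 262 [np.int64(214), np.int64(228), np.int64(416), np.int64(469)]
top mic 0.58 [214.4 287.2] 2271 [np.int64(197), np.int64(231), np.int64(246), np.int64(327)]
top rat
[... 802 characters left out ...]
ide red_rod_center 0.93 [345.2 333.4] 609 [np.int64(309), np.int64(380), np.int64(313), np.int64(355)]
side mic 0.93 [206.  296.2] 2247 [np.int64(141), np.int64(243), np.int64(280), np.int64(320)]
side mic 0.68 [354.7 327.4] 5690 [np.int64(307), np.int64(399), np.int64(272), np.int64(394)]
side ratchet_grip 0.61 [144.8 297.6] 94 [np.int64(141), np.int64(152), np.int64(292), np.int64(300)]
side rod_rack 0.73 [353.9 327.6] 5739 [np.int64(306), np.int64(399), np.int64(273), np.int64(394)]
side blue_rod_center 0.81 [360.2 304.8] 612 [np.int64(321), np.int64(397), np.int64(284), np.int64(323)]
side amber_rod_center 0.9 [335.1 365.5] 617 [np.int64(301), np.int64(369), np.int64(342), np.int64(387)]
```

View pics/top.png

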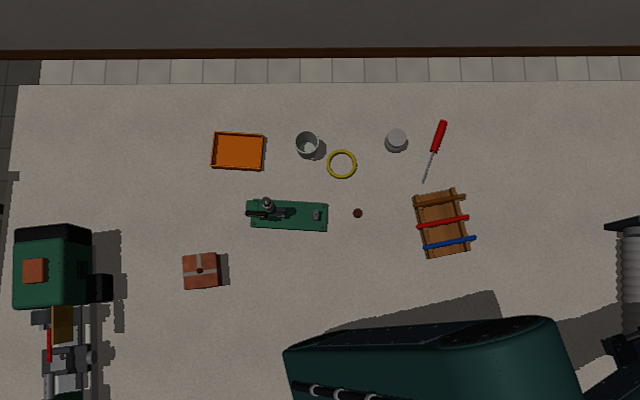

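View pics/side.png

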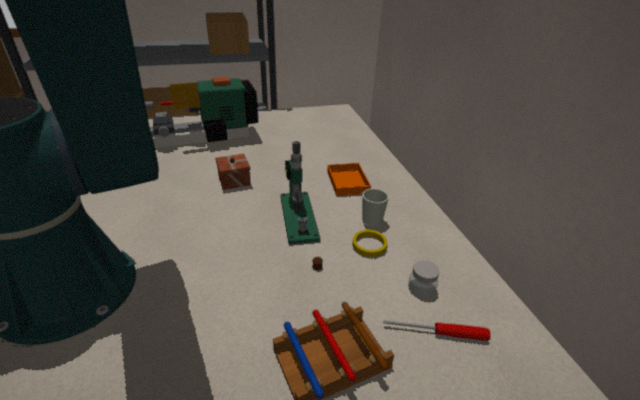

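```bash
python3 - <<'E'
from h import *
for c in ['top','side']:
    robot.snapshot(c)
    for n,z in [('red_rod_center',.05),('blue_rod_center',.05),('amber_rod_center',.05)]:
        m=robot.masks_of(c,n)
        if not m: continue
        ys,xs=np.nonzero(m[0]['region']); P=np.array([onz(c,(y,x),z) for y,x in zip(ys,xs)])[:,:2]
        mu=P.mean(0);u=np.linalg.svd(P-mu)[2][0];t=(P-mu)@u
        mid=mu+u*(t.max()+t.min())/2
        print(c,n,mid.round(4),'len',round(np.ptp(t),3),'ang',np.degrees(np.arctan2(u[1],u[0])).round(1))
im=robot.snapshot('top')
# green base of mic
hsv=cv2.cvtColor(im,cv2.COLOR_RGB2HSV)
g=((hsv[...,0]>60)&(hsv[...,0]<90)&(hsv[...,1]>90)).astype(np.uint8); g[:,:240]=0;g[:,340:]=0;g[:190]=0;g[240:]=0
ys,xs=np.nonzero(g);P=np.array([onz('top',(y,x),.016)[:2]*1000 for y,x in zip(ys,xs)],np.float32)
print('base rect',cv2.minAreaRect(P),len(P),xs.min(),xs.max())
im2=robot.snapshot('side');
save(np.vstack([cv2.resize(im[180:250,230:350],None,fx=5,fy=5)[:300],cv2.resize(im2[130:250,260:380],(600,300))]),'crop.png')
E
```

```text
top red_rod_center [ 0.5264 -0.2955] len 0.157 ang -79.5
top blue_rod_center [ 0.4667 -0.312 ] len 0.151 ang -79.2
top amber_rod_center [ 0.5887 -0.2907] len 0.153 ang -79.3
side red_rod_center [ 0.525  -0.2944] len 0.161 ang -79.7
side blue_rod_center [ 0.4655 -0.312 ] len 0.16 ang -79.3
side amber_rod_center [ 0.5868 -0.2907] len 0.159 ang -79.5
base rect ((554.9036865234375, 157.3605194091797), (238.7038116455078, 83.12993621826172), 85.79525756835938) 1705 246 327
```

View pics/crop.png

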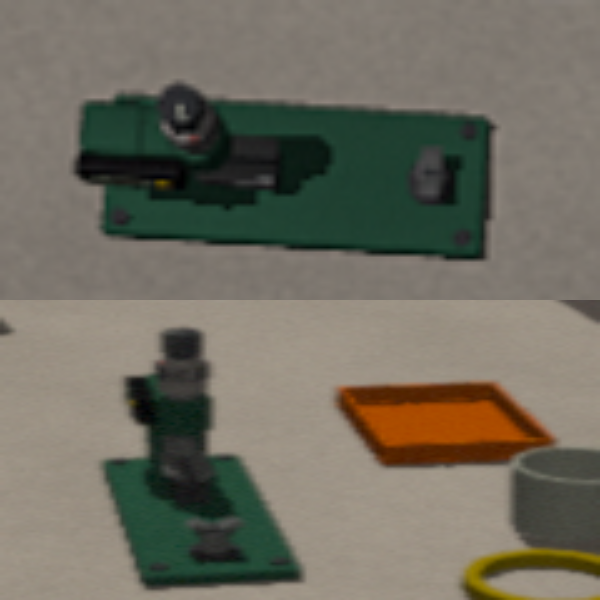

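```bash
python3 - <<'E'
from h import *
k=onz('top',(201.6,266.4),.214);print('knob',k)
ks=tri([ray('top',(201.6,266.4)),ray('side',(130+ (335-300)/2.5,260+182/5))]);print('tri',ks)
a=onz('top',(203.6,328),.016);b=onz('top',(231.4,326.8),.016);c=onz('top',(227,250.8),.016);d=onz('top',(199,246.8),.016)
print(a,b,c,d); 
for p,q in[(b,c),(a,d)]: print(np.degrees(np.arctan2(*(q-p)[[1,0]])), np.linalg.norm(q-p))
print('rest',onz('top',(214.4,316.4),.06))
i=robot.camera_info('wrist');T=robot.state();print({k:np.round(v,3).tolist() for k,v in i.items()})
Rt=R.from_quat(np.roll(T['orientation'],-1)).as_matrix();print(Rt.round(3));E=np.array(i['extrinsics']);print('cam in tool',(Rt.T@(E[:3,3]-T['tcp_pos'])).round(4),(Rt.T@E[:3,:3]).round(3))
E
```

```text
knob [0.55579509 0.1910641  0.214     ]
tri [0.55841877 0.1913741  0.21014825]
[0.58749862 0.03279922 0.016     ] [0.50465934 0.03730243 0.016     ] [0.51995578 0.25958661 0.016     ] [0.60373109 0.27309767 0.016     ]
86.06340965505107 0.2228098631495035
86.13546752268573 0.2408460872228626
rest [0.54792842 0.06684139 0.06      ]
{'fx': 281.96, 'fy': 281.96, 'cx': 321.999, 'cy': 199.5, 'extrinsics': [[0.297, 0.919, 0.26, 0.281], [-0.955, 0.285, 0.081, -0.647], [0.001, -0.273, 0.962, 0.384], [0.0, 0.0, 0.0, 1.0]]}
[[ 0.955  0.295 -0.   ]
 [ 0.295 -0.955  0.   ]
 [ 0.    -0.    -1.   ]]
cam in tool [0.0773 0.0011 0.0206] [[ 0.001  0.962  0.273]
 [ 1.    -0.001 -0.001]
 [-0.001  0.273 -0.962]]
```

```bash
cat >> h.py <<'E'
import json,sys
def yaw0(s=None):
    s=s or robot.state(); x=R.from_quat(np.roll(s['orientation'],-1)).apply([1,0,0]); return np.degrees(np.arctan2(x[1],x[0]))
def plan(tgt,dyaw,n,claw,start=None,y0=None):
    "rows from here to tgt (TCP, world), yaw changed by dyaw degrees"
    s=robot.state(); p=np.array(s['tcp_pos'] if start is None else start); y=yaw0(s) if y0 is None else y0; st=(np.array(tgt)-p)/n; out=[]
    for k in range(n):
        t=np.radians(y); X=np.array([np.cos(t),np.sin(t),0]);Y=np.array([np.sin(t),-np.cos(t),0])
        out.append({"claw":claw,"travel":[round(st@X*1000,1),round(st@Y*1000,1),round(-st[2]*1000,1)],"turn":round(-dyaw/n,2)}); y+=dyaw/n
    print(json.dumps(out))
E
python3 -c "
from h import *
plan([.527,-.296,.37],100.5-yaw0(),10,0)"
```

```text
[{"claw": 0, "travel": [41.6, -26.2, 3.5], "turn": -8.33}, {"claw": 0, "travel": [45.0, -19.8, 3.5], "turn": -8.33}, {"claw": 0, "travel": [47.4, -13.1, 3.5], "turn": -8.33}, {"claw": 0, "travel": [48.8, -6.1, 3.5], "turn": -8.33}, {"claw": 0, "travel": [49.1, 1.0, 3.5], "turn": -8.33}, {"claw": 0, "travel": [48.5, 8.1, 3.5], "turn": -8.33}, {"claw": 0, "travel": [46.8, 15.1, 3.5], "turn": -8.33}, {"claw": 0, "travel": [44.1, 21.7, 3.5], "turn": -8.33}, {"claw": 0, "travel": [40.5, 27.8, 3.5], "turn": -8.33}, {"claw": 0, "travel": [36.0, 33.4, 3.5], "turn": -8.33}]
```

Emit:
jog_arm([
  {"claw": 0, "travel": [41.6, -26.2, 3.5], "turn": -8.33},
  {"claw": 0, "travel": [45.0, -19.8, 3.5], "turn": -8.33},
  {"claw": 0, "travel": [47.4, -13.1, 3.5], "turn": -8.33},
  {"claw": 0, "travel": [48.8, -6.1, 3.5], "turn": -8.33},
  {"claw": 0, "travel": [49.1, 1.0, 3.5], "turn": -8.33},
  {"claw": 0, "travel": [48.5, 8.1, 3.5], "turn": -8.33},
  {"claw": 0, "travel": [46.8, 15.1, 3.5], "turn": -8.33},
  {"claw": 0, "travel": [44.1, 21.7, 3.5], "turn": -8.33},
  {"claw": 0, "travel": [40.5, 27.8, 3.5], "turn": -8.33},
  {"claw": 0, "travel": [36.0, 33.4, 3.5], "turn": -8.33},
  {"claw": 0, "travel": [0, 0, 0], "turn": 0},
  {"claw": 0, "travel": [0, 0, 0], "turn": 0},
], grip_force=12)

```text
time: 2.8
tcp_pos: [0.527, -0.2963, 0.3697]
orientation: [-0.0, 0.64, 0.768, -0.0]
ft_force: [-1.0, -0.0, 1.3]
grip_width: 0.0456
finger_force: 0.0
```

```bash
python3 - <<'E'
from h import *
s=robot.state();i=robot.camera_info('wrist');im=robot.snapshot('wrist');save(im,'w1.png')
print(s['tcp_pos'],yaw0(s),s['grip_width'],s['time'])
for n in ['red_rod_center','blue_rod_center']:
    for m in robot.masks_of('wrist',n)[:1]:
        g=m['region'];ys,xs=np.nonzero(g);P=np.array([onz('wrist',(y,x),.047,i) for y,x in zip(ys,xs)])[:,:2]
        mu=P.mean(0);u=np.linalg.svd(P-mu,full_matrices=False)[2][0];t=(P-mu)@u
        w=(P-mu)@np.array([-u[1],u[0]])
        print(n,m['conf'],(mu+u*(t.max()+t.min())/2).round(4),np.ptp(t).round(4),'width',np.ptp(w).round(4),np.degrees(np.arctan2(u[1],u[0])).round(2),[ys.min(),ys.max(),xs.min(),xs.max()])
E
```

```text
[ 0.5270075  -0.29625136  0.36972241] 100.43333794933342 0.04556679439611791 2.8
red_rod_center 0.81 [ 0.5245 -0.2968] 0.1609 width 0.0145 -79.23 [np.int64(115), np.int64(257), np.int64(312), np.int64(326)]
blue_rod_center 0.71 [ 0.4609 -0.2943] 0.1229 width 0.0144 -79.59 [np.int64(120), np.int64(231), np.int64(253), np.int64(270)]
```

View pics/w1.png

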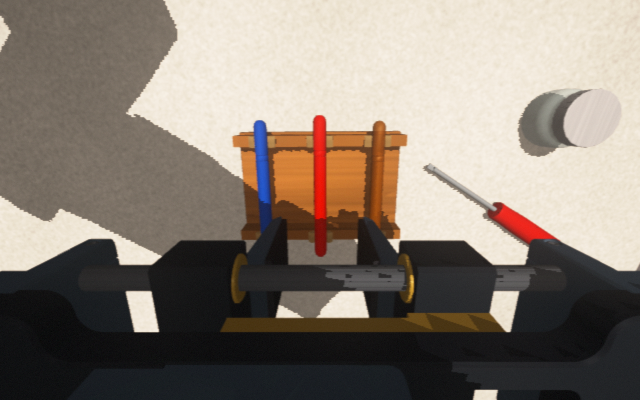

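Emit:
jog_arm([
  {"claw": 0, "travel": [-5.8, -2.3, 35], "turn": -0.3},
  {"claw": 0, "travel": [0, 0, 45], "turn": 0},
  {"claw": 0, "travel": [0, 0, 45], "turn": 0},
  {"claw": 0, "travel": [0, 0, 25.7], "turn": 0},
  {"claw": 0, "travel": [0, 0, 0], "turn": 0},
  {"claw": 1, "travel": [0, 0, 0], "turn": 0},
  {"claw": 1, "travel": [0, 0, 0], "turn": 0},
  {"claw": 1, "travel": [0, 0, 0], "turn": 0},
  {"claw": 1, "travel": [0, 0, 0], "turn": 0},
  {"claw": 1, "travel": [0, 0, 0], "turn": 0},
], grip_force=15)

```text
time: 4.2
tcp_pos: [0.5258, -0.3024, 0.2197]
orientation: [0.0, 0.637, 0.77, -0.0]
ft_force: [-4.1, -1.0, 7.5]
grip_width: 0.0137
finger_force: 15.0
```

```bash
python3 -c "
from h import *
plan([.5485,.0813,.345],266.1-yaw0(),18,1,start=[.5258,-.3024,.3397])"
```

```text
[{"claw": 1, "travel": [20.7, 5.2, -0.3], "turn": -9.18}, {"claw": 1, "travel": [19.6, 8.5, -0.3], "turn": -9.18}, {"claw": 1, "travel": [18.0, 11.5, -0.3], "turn": -9.18}, {"claw": 1, "travel": [15.9, 14.2, -0.3], "turn": -9.18}, {"claw": 1, "travel": [13.5, 16.6, -0.3], "turn": -9.18}, {"claw": 1, "travel": [10.6, 18.5, -0.3], "turn": -9.18}, {"claw": 1, "travel": [7.6, 20.0, -0.3], "turn": -9.18}, {"claw": 1, "travel": [4.3, 20.9, -0.3], "turn": -9.18}, {"claw": 1, "travel": [0.9, 21.3, -0.3], "turn": -9.18}, {"claw": 1, "travel": [-2.5, 21.2, -0.3], "turn": -9.18}, {"claw": 1, "travel": [-5.9, 20.5, -0.3], "turn": -9.18}, {"claw": 1, "travel": [-9.1, 19.3, -0.3], "turn": -9.18}, {"claw": 1, "travel": [-12.1, 17.6, -0.3], "turn": -9.18}, {"claw": 1, "travel": [-14.7, 15.5, -0.3], "turn": -9.18}, {"claw": 1, "travel": [-17.0, 12.9, -0.3], "turn": -9.18}, {"claw": 1, "travel": [-18.8, 10.0, -0.3], "turn": -9.18}, {"claw": 1, "travel": [-20.2, 6.9, -0.3], "turn": -9.18}, {"claw": 1, "travel": [-21.0, 3.6, -0.3], "turn": -9.18}]
```

Emit:
jog_arm([
  {"claw": 1, "travel": [0, 0, -60], "turn": 0},
  {"claw": 1, "travel": [0, 0, -60], "turn": 0},
  {"claw": 1, "travel": [20.7, 5.2, -0.3], "turn": -9.18},
  {"claw": 1, "travel": [19.6, 8.5, -0.3], "turn": -9.18},
  {"claw": 1, "travel": [18.0, 11.5, -0.3], "turn": -9.18},
  {"claw": 1, "travel": [15.9, 14.2, -0.3], "turn": -9.18},
  {"claw": 1, "travel": [13.5, 16.6, -0.3], "turn": -9.18},
  {"claw": 1, "travel": [10.6, 18.5, -0.3], "turn": -9.18},
  {"claw": 1, "travel": [7.6, 20.0, -0.3], "turn": -9.18},
  {"claw": 1, "travel": [4.3, 20.9, -0.3], "turn": -9.18},
  {"claw": 1, "travel": [0.9, 21.3, -0.3], "turn": -9.18},
  {"claw": 1, "travel": [-2.5, 21.2, -0.3], "turn": -9.18},
  {"claw": 1, "travel": [-5.9, 20.5, -0.3], "turn": -9.18},
  {"claw": 1, "travel": [-9.1, 19.3, -0.3], "turn": -9.18},
  {"claw": 1, "travel": [-12.1, 17.6, -0.3], "turn": -9.18},
  {"claw": 1, "travel": [-14.7, 15.5, -0.3], "turn": -9.18},
  {"claw": 1, "travel": [-17.0, 12.9, -0.3], "turn": -9.18},
  {"claw": 1, "travel": [-18.8, 10.0, -0.3], "turn": -9.18},
  {"claw": 1, "travel": [-20.2, 6.9, -0.3], "turn": -9.18},
  {"claw": 1, "travel": [-21.0, 3.6, -0.3], "turn": -9.18},
])

```text
time: 6.7
tcp_pos: [0.5489, 0.082, 0.3448]
orientation: [0.0, -0.684, 0.729, -0.0]
ft_force: [-0.1, -1.8, -0.7]
grip_width: 0.0138
finger_force: 15.0
```

Emit:
jog_arm([
  {"claw": 1, "travel": [0, 0, 0], "turn": 0},
  {"claw": 1, "travel": [0, 0, 0], "turn": 0},
])

```text
time: 6.95
tcp_pos: [0.5489, 0.0809, 0.3445]
orientation: [-0.0, -0.681, 0.732, -0.0]
ft_force: [-1.1, -0.6, -0.5]
grip_width: 0.0135
finger_force: 15.0
```

```bash
python3 - <<'E'
from h import *
s=robot.state();i=robot.camera_info('wrist');im=robot.snapshot('wrist');save(im,'w2.png')
print(s['tcp_pos'],yaw0(s),s['grip_width'],s['time'],s['qpos'])
for n in ['outer_rest','v_anvil','ratchet_top','red_rod_center','head_boss']:
    for m in robot.masks_of('wrist',n)[:2]:
        g=m['region'];ys,xs=np.nonzero(g)
        print(n,m['conf'],m['location'],[ys.min(),ys.max(),xs.min(),xs.max()])
d=np.array([np.cos(np.radians(86.1)),np.sin(np.radians(86.1))]);o=np.array([.556,.191])
for nm,y,z in [('ktop',0,.214),('rest',-125,.06),('anv',-36,.06),('end',-158,.016)]: print(nm,proj('wrist',[*(o+d*y/1000),z],i).round(1))
E
```

```text
[0.54888742 0.08093469 0.34453747] -94.1387914087349 0.013528579155650528 6.95 [ 1.04401011e-01  2.36976619e-01  2.05776392e+00 -1.08680358e-04
  8.46795817e-01 -2.96488412e+00]
outer_rest 0.68 [189.4, 308.2] [np.int64(151), np.int64(317), np.int64(283), np.int64(359)]
outer_rest 0.24 [190.5, 321.1] [np.int64(98), np.int64(317), np.int64(309), np.int64(335)]
v_anvil 0.59 [184.4, 307.2] [np.int64(150), np.int64(317), np.int64(283), np.int64(360)]
red_rod_center 0.61 [192.0, 320.8] [np.int64(98), np.int64(318), np.int64(309), np.int64(336)]
head_boss 0.59 [187.2, 308.4] [np.int64(150), np.int64(316), np.int64(283), np.int64(359)]
ktop [471.1 324.1]
rest [188.1 323. ]
anv [270.8 323.1]
end [148.9 322.8]
```

View pics/w2.png

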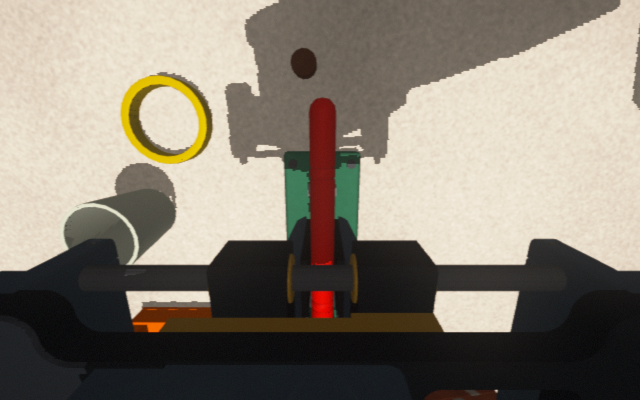

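```bash
python3 - <<'E'
from h import *
i=robot.camera_info('wrist');im=robot.snapshot('wrist');s=robot.state()
hsv=cv2.cvtColor(im,cv2.COLOR_RGB2HSV)
g=(hsv[...,0]>65)&(hsv[...,0]<95)&(hsv[...,1]>90)
L=[];Rr=[]
for r in range(158,234,4):
    x=np.nonzero(g[r,260:380])[0]+260
    L.append(onz('wrist',(r,x.min()-.0),.016,i)[:2]);Rr.append(onz('wrist',(r,x.max()+1.),.016,i)[:2])
for n,A in(('L',L),('R',Rr)):
    A=np.array(A);k=np.polyfit(A[:,1],A[:,0],1);print(n,np.degrees(np.arctan2(1,k[0])),np.polyval(k,.07))
# -y edge
ed=[np.nonzero(g[:,c])[0].min() for c in list(range(290,306))+list(range(340,356))];print(np.median(ed),onz('wrist',(np.median(ed),322),.016,i))
red=((hsv[...,0]<8)|(hsv[...,0]>172))&(hsv[...,1]>150);red[:,:300]=0;red[:,345:]=0
ys,xs=np.nonzero(red[:240]);P=np.array([onz('wrist',(y,x),.1727,i)[:2] for y,x in zip(ys,xs)])
rt=ys.min();print('rod outer tip',rt,onz('wrist',(rt,321.5),.1727,i),'rodmid',[(r,xs[ys==r].mean()) for r in (110,130,160)])
c=np.array([onz('wrist',(r,xs[ys==r].mean()),.1727+0.005,i)[:2] for r in range(105,225)]);k=np.polyfit(c[:,1],c[:,0],1);print('rod ang',np.degrees(np.arctan2(1,k[0])),'x at tcp y',np.polyval(k,s['tcp_pos'][1]),s['tcp_pos'])
E
```

```text
L 77.22800183095767 0.5846657036789076
R 91.47941097864026 0.5112962618219098
153.0 [0.5466231  0.03765072 0.016     ]
rod outer tip 98 [ 0.54363332 -0.00759477  0.1727    ] rodmid [(110, np.float64(322.0)), (130, np.float64(322.0)), (160, np.float64(322.0))]
rod ang 85.87697873885458 x at tcp y 0.5496600800160466 [0.54900289 0.08096137 0.34444836]
```

Emit:
jog_arm([
  {"claw": 1, "travel": [-9, 0, 25], "turn": 0},
  {"claw": 1, "travel": [-9, 0, 35], "turn": 0},
  {"claw": 1, "travel": [0, 0, 25], "turn": 0},
  {"claw": 1, "travel": [0, 0, 13], "turn": 0},
  {"claw": 1, "travel": [0, 0, 0], "turn": 0},
  {"claw": 1, "travel": [0, 0, 0], "turn": 0},
])

```text
time: 8.05
tcp_pos: [0.5507, 0.0992, 0.2473]
orientation: [0.0, -0.682, 0.731, -0.0]
ft_force: [0.2, 0.3, -0.9]
grip_width: 0.0138
finger_force: 15.0
```

```bash
python3 - <<'E'
from h import *
s=robot.state();im=robot.snapshot('wrist');i=robot.camera_info('wrist')
print(s['tcp_pos'],yaw0(s),s['time'],s['ft_force'])
a=cv2.resize(im[60:300,200:440],(560,560),interpolation=cv2.INTER_CUBIC);save(np.clip(a.astype(float)*1.5,0,255).astype(np.uint8),'w3.png')
d=np.array([np.cos(np.radians(86.1)),np.sin(np.radians(86.1))]);o=np.array([.5565,.192])
for nm,y,z in [('restnear',-131,.06),('restfar',-119,.06),('anv',-36,.06),('end',-158,.016)]: print(nm,proj('wrist',[*(o+d*y/1000),z],i).round(1))
E
```

```text
[0.55065629 0.09918923 0.24732216] -93.99505399415881 8.05 [ 0.15675737  0.31798974 -0.90751512]
restnear [188.1 324.1]
restfar [206.9 324.1]
anv [320.2 323.9]
end [138.1 323.9]
```

View pics/w3.png

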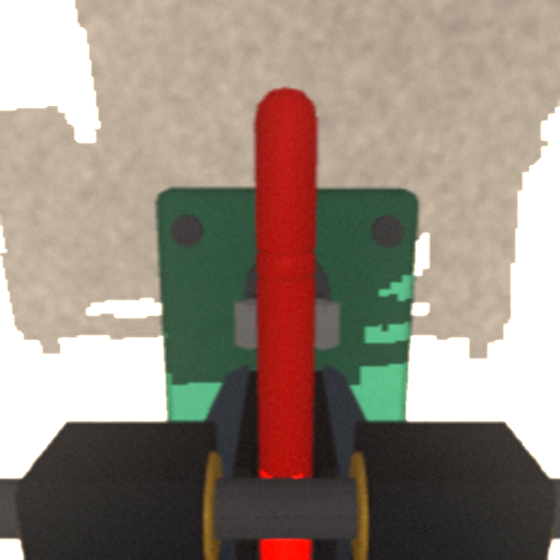

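Emit:
jog_arm([
  {"claw": 1, "travel": [0, 0, 6], "turn": 0},
  {"claw": 1, "travel": [0, 0, 5], "turn": 0},
  {"claw": 1, "travel": [0, 0, 2], "turn": 0},
  {"claw": 1, "travel": [0, 0, 0], "turn": 0},
  {"claw": 1, "travel": [0, 0, 0], "turn": 0},
], grip_force=10)

```text
time: 8.72
tcp_pos: [0.5502, 0.0992, 0.2335]
orientation: [-0.0, -0.682, 0.731, 0.0]
ft_force: [0.9, 0.0, 0.5]
grip_width: 0.0137
finger_force: 10.0
```

Emit:
jog_arm([
  {"claw": 1, "travel": [0, 0, 0.7], "turn": 0},
  {"claw": 1, "travel": [0, 0, 0], "turn": 0},
])

```text
time: 8.98
tcp_pos: [0.5504, 0.0992, 0.2329]
orientation: [0.0, -0.682, 0.731, -0.0]
ft_force: [1.2, -1.1, 1.2]
grip_width: 0.014
finger_force: 10.0
```

Emit:
jog_arm([
  {"claw": 0.3, "travel": [0, 0, 0], "turn": 0},
  {"claw": 0.3, "travel": [0, 0, 0], "turn": 0},
  {"claw": 0.3, "travel": [0, 0, 0], "turn": 0},
  {"claw": 1, "travel": [0, 0, 0], "turn": 0},
  {"claw": 1, "travel": [0, 0, 0], "turn": 0},
  {"claw": 1, "travel": [0, 0, 0], "turn": 0},
  {"claw": 1, "travel": [0, 0, 0], "turn": 0},
], grip_force=6)

```text
time: 9.85
tcp_pos: [0.5504, 0.0992, 0.2329]
orientation: [0.0, -0.682, 0.731, -0.0]
ft_force: [2.7, 0.8, -0.2]
grip_width: 0.0138
finger_force: 6.0
```

Emit:
jog_arm([
  {"claw": 1, "travel": [-4, 0, 0], "turn": 0},
  {"claw": 1, "travel": [-6, 0, 0], "turn": 0},
  {"claw": 1, "travel": [-6, 0, 0], "turn": 0},
  {"claw": 1, "travel": [-5, 0, 0], "turn": 0},
  {"claw": 1, "travel": [-3, 0, 0], "turn": 0},
  {"claw": 1, "travel": [-2, 0, 0], "turn": 0},
  {"claw": 1, "travel": [-1, 0, 0], "turn": 0},
  {"claw": 1, "travel": [0, 0, 0], "turn": 0},
  {"claw": 1, "travel": [0, 0, 0], "turn": 0},
])

```text
time: 10.98
tcp_pos: [0.5523, 0.1263, 0.2329]
orientation: [0.0, -0.682, 0.731, -0.0]
ft_force: [3.6, -0.8, 4.2]
grip_width: 0.014
finger_force: 6.0
```

Emit:
jog_arm([
  {"claw": 1, "travel": [-1, 0, 0], "turn": 0},
  {"claw": 1, "travel": [-1, 0, 0], "turn": 0},
  {"claw": 1, "travel": [-1, 0, 0], "turn": 0},
  {"claw": 1, "travel": [0, 0, 0], "turn": 0},
])

```text
time: 11.48
tcp_pos: [0.5525, 0.1291, 0.2329]
orientation: [0.0, -0.682, 0.731, -0.0]
ft_force: [5.2, -3.8, 4.9]
grip_width: 0.0141
finger_force: 6.0
```

Emit:
jog_arm([
  {"claw": 1, "travel": [-1, 0, 0], "turn": 0},
  {"claw": 1, "travel": [-1, 0, 0], "turn": 0},
  {"claw": 1, "travel": [0, 0, 0], "turn": 0},
])

```text
time: 11.85
tcp_pos: [0.5526, 0.1311, 0.2329]
orientation: [0.0, -0.682, 0.731, -0.0]
ft_force: [4.3, -3.1, 5.7]
grip_width: 0.014
finger_force: 6.0
```

Emit:
jog_arm([
  {"claw": 1, "travel": [-1, 0, 0], "turn": 0},
  {"claw": 1, "travel": [-1, 0, 0], "turn": 0},
  {"claw": 1, "travel": [0, 0, 0], "turn": 0},
])

```text
time: 12.22
tcp_pos: [0.5528, 0.1331, 0.2329]
orientation: [0.0, -0.682, 0.731, -0.0]
ft_force: [4.8, -4.2, 5.0]
grip_width: 0.0139
finger_force: 6.0
```

```bash
cat > tip.py <<'E'
from h import *
def tip(z=.060):
    s=robot.state();i=robot.camera_info('wrist');im=robot.snapshot('wrist');hsv=cv2.cvtColor(im,cv2.COLOR_RGB2HSV)
    red=((hsv[...,0]<8)|(hsv[...,0]>172))&(hsv[...,1]>150);red[:,:300]=0;red[:,345:]=0
    rt=np.nonzero(red[:,315:330].any(1))[0].min();p=onz('wrist',(rt,322),z,i)
    # rest near edge: grey, left of rod
    print('tip',rt,p,'dist to grasp',np.linalg.norm(p[:2]-s['tcp_pos'][:2]),s['tcp_pos'],yaw0(s),s['ft_force'],s['time'])
    return im
E
python3 -c "
from tip import *
im=tip()
a=cv2.resize(im[60:300,200:440],(560,560),interpolation=cv2.INTER_CUBIC);save(np.clip(a.astype(float)*1.5,0,255).astype(np.uint8),'w4.png')
i=robot.camera_info('wrist')
d=np.array([np.cos(np.radians(86.1)),np.sin(np.radians(86.1))]);o=np.array([.5565,.193])
for nm,y,z in [('restnear',-131,.06),('restfar',-119,.06),('homeTip',-148,.06),('end',-158,.016)]: print(nm,proj('wrist',[*(o+d*y/1000),z],i).round(1))
"
```

```text
tip 98 [0.54737423 0.04453611 0.06      ] dist to grasp 0.08871443163977488 [0.55277047 0.13308627 0.23288569] -93.98033426270902 [ 4.83734208 -4.2173169   4.97828515] 12.225
restnear [133.7 323.9]
restfar [156.6 323.8]
homeTip [ 99.5 323.9]
end [ 87.9 323.6]
```

View pics/w4.png

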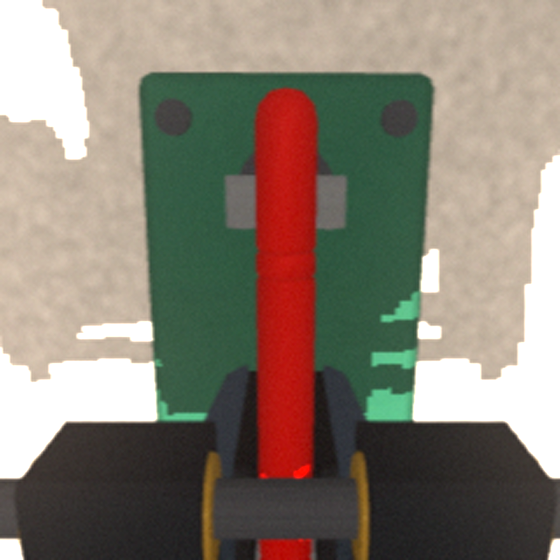

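Emit:
jog_arm([
  {"claw": 1, "travel": [-1, 0, 0], "turn": 0},
  {"claw": 1, "travel": [0, 0, 0], "turn": 0},
])

```text
time: 12.52
tcp_pos: [0.5529, 0.1341, 0.2329]
orientation: [0.0, -0.682, 0.731, -0.0]
ft_force: [5.3, -3.6, 4.6]
grip_width: 0.0136
finger_force: 6.0
```

Emit:
jog_arm([
  {"claw": 1, "travel": [-1, 0, 0], "turn": 0},
  {"claw": 1, "travel": [0, 0, 0], "turn": 0},
])

```text
time: 12.78
tcp_pos: [0.5529, 0.1351, 0.2329]
orientation: [0.0, -0.682, 0.731, -0.0]
ft_force: [5.0, -2.4, 5.0]
grip_width: 0.0137
finger_force: 6.0
```

Emit:
jog_arm([
  {"claw": 1, "travel": [-1, 0, 0], "turn": 0},
  {"claw": 1, "travel": [0, 0, 0], "turn": 0},
])

```text
time: 13.02
tcp_pos: [0.5529, 0.1359, 0.2328]
orientation: [-0.0, -0.682, 0.731, -0.0]
ft_force: [6.5, -6.0, 4.0]
grip_width: 0.0134
finger_force: 6.0
```

```bash
python3 -c "
from tip import *
tip()"
```

```text
tip 97 [0.54749219 0.04681176 0.06      ] dist to grasp 0.08923771090250004 [0.55294769 0.13588255 0.2327919 ] -93.9767096025628 [ 6.46000523 -6.04763827  4.04789508] 13.025
```

Emit:
jog_arm([
  {"claw": 1, "travel": [-1, 0, 0], "turn": 0},
  {"claw": 1, "travel": [0, 0, 0], "turn": 0},
])

```text
time: 13.32
tcp_pos: [0.553, 0.1368, 0.2327]
orientation: [-0.0, -0.682, 0.731, -0.0]
ft_force: [4.6, -7.4, 2.9]
grip_width: 0.0139
finger_force: 6.0
```

Emit:
jog_arm([
  {"claw": 1, "travel": [-1, 0, 0], "turn": 0},
  {"claw": 1, "travel": [0, 0, 0], "turn": 0},
])

```text
time: 13.58
tcp_pos: [0.553, 0.1377, 0.2326]
orientation: [-0.0, -0.682, 0.731, -0.0]
ft_force: [6.2, -8.6, 3.1]
grip_width: 0.0138
finger_force: 6.0
```

```bash
python3 -c "
from tip import *
tip()"
```

```text
tip 93 [0.54727396 0.04670328 0.06      ] dist to grasp 0.09120723123985824 [0.55296411 0.13773284 0.23260131] -93.97700334311457 [ 6.16271352 -8.60185707  3.05471987] 13.575
```

Emit:
jog_arm([
  {"claw": 0, "travel": [0, 0, 0], "turn": 0},
  {"claw": 0, "travel": [0, 0, 0], "turn": 0},
  {"claw": 0, "travel": [0, 0, 0], "turn": 0},
  {"claw": 0, "travel": [0, 0, 0], "turn": 0},
  {"claw": 0, "travel": [5, 0, 0], "turn": 0},
  {"claw": 0, "travel": [7, 0, 0], "turn": 0},
  {"claw": 0, "travel": [0, 0, -27], "turn": 0},
  {"claw": 0, "travel": [0, 0, -50], "turn": 0},
  {"claw": 0, "travel": [0, 0, -50], "turn": 0},
  {"claw": 0, "travel": [0, 0, -50], "turn": 0},
  {"claw": 0, "travel": [0, 0, -40], "turn": 0},
  {"claw": 0, "travel": [-40, 0, 0], "turn": 0},
  {"claw": 0, "travel": [-50, 0, 0], "turn": 0},
  {"claw": 0, "travel": [-48, 0, 0], "turn": 0},
  {"claw": 0, "travel": [0, 0, 0], "turn": 0},
  {"claw": 0, "travel": [0, 0, 0], "turn": 0},
])

```text
time: 15.62
tcp_pos: [0.5616, 0.2632, 0.4495]
orientation: [-0.0, -0.682, 0.731, 0.0]
ft_force: [-0.7, -0.3, -0.2]
grip_width: 0.0458
finger_force: 0.0
```

```bash
python3 - <<'E'
from tip import *
im=tip();i=robot.camera_info('wrist')
for n in ['ratchet_top','ratchet_grip']:
    for m in robot.masks_of('wrist',n)[:2]:
        ys,xs=np.nonzero(m['region']);print(n,m['conf'],m['location'],[ys.min(),ys.max(),xs.min(),xs.max()],onz('wrist',m['location'],.214,i))
print('pred',proj('wrist',[.557,.194,.214],i))
r,c=proj('wrist',[.557,.194,.214],i).astype(int);r0=max(r-60,0);print(r0,c-60)
save(cv2.resize(im[r0:r0+120,c-60:c+60],(560,560),interpolation=cv2.INTER_CUBIC),'k1.png')
E
```

```text
tip 0 [0.54790618 0.05504256 0.06      ] dist to grasp 0.20862387735569599 [0.56156301 0.26321896 0.44945181] -93.97157699209602 [-0.71273639 -0.27841134 -0.23990484] 15.625
ratchet_top 0.75 [130.9, 321.2] [np.int64(117), np.int64(146), np.int64(306), np.int64(334)] [0.55790205 0.19280941 0.214     ]
ratchet_grip 0.74 [130.6, 321.9] [np.int64(117), np.int64(146), np.int64(306), np.int64(334)] [0.55736958 0.19262934 0.214     ]
pred [132.4600077  322.52349074]
72 262
```

View pics/k1.png

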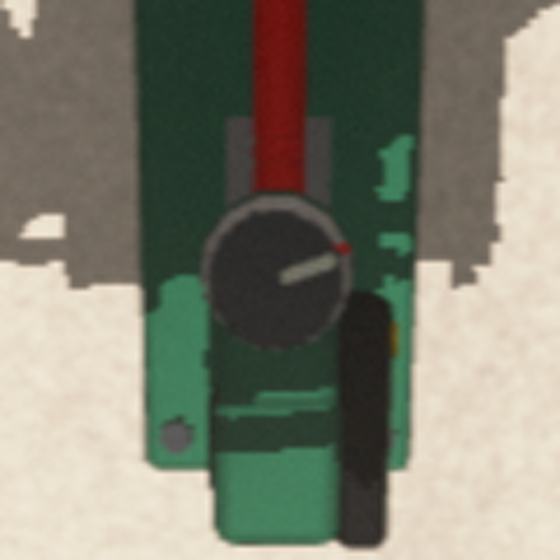

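```bash
python3 -c "
from h import *
plan([.628,.1945,.4495],-90,9,0)"
```

```text
[{"claw": 0, "travel": [7.0, -7.9, 0.0], "turn": 10.0}, {"claw": 0, "travel": [5.6, -9.0, 0.0], "turn": 10.0}, {"claw": 0, "travel": [3.9, -9.8, 0.0], "turn": 10.0}, {"claw": 0, "travel": [2.2, -10.3, 0.0], "turn": 10.0}, {"claw": 0, "travel": [0.3, -10.6, 0.0], "turn": 10.0}, {"claw": 0, "travel": [-1.5, -10.5, 0.0], "turn": 10.0}, {"claw": 0, "travel": [-3.3, -10.0, 0.0], "turn": 10.0}, {"claw": 0, "travel": [-5.0, -9.3, 0.0], "turn": 10.0}, {"claw": 0, "travel": [-6.5, -8.3, 0.0], "turn": 10.0}]
```

Emit:
jog_arm([
  {"claw": 0, "travel": [7.0, -7.9, 0.0], "turn": 10.0},
  {"claw": 0, "travel": [5.6, -9.0, 0.0], "turn": 10.0},
  {"claw": 0, "travel": [3.9, -9.8, 0.0], "turn": 10.0},
  {"claw": 0, "travel": [2.2, -10.3, 0.0], "turn": 10.0},
  {"claw": 0, "travel": [0.3, -10.6, 0.0], "turn": 10.0},
  {"claw": 0, "travel": [-1.5, -10.5, 0.0], "turn": 10.0},
  {"claw": 0, "travel": [-3.3, -10.0, 0.0], "turn": 10.0},
  {"claw": 0, "travel": [-5.0, -9.3, 0.0], "turn": 10.0},
  {"claw": 0, "travel": [-6.5, -8.3, 0.0], "turn": 10.0},
  {"claw": 0, "travel": [0, 0, 0], "turn": 0},
  {"claw": 0, "travel": [0, 0, 0], "turn": 0},
])

```text
time: 17.15
tcp_pos: [0.6278, 0.1954, 0.4498]
orientation: [-0.0, 0.033, 0.999, 0.0]
ft_force: [-0.0, -0.6, 0.5]
grip_width: 0.0453
finger_force: 0.0
```

```bash
python3 - <<'E'
from h import *
s=robot.state();i=robot.camera_info('wrist');im=robot.snapshot('wrist');save(im,'k2full.png')
t=np.radians(yaw0(s));X=np.array([np.cos(t),np.sin(t)]);Y=np.array([np.sin(t),-np.cos(t)])
print(s['tcp_pos'],yaw0(s),s['time'])
for n in ['ratchet_top','ratchet_grip']:
    for m in robot.masks_of('wrist',n)[:1]:
        ys,xs=np.nonzero(m['region']);print(n,m['conf'],m['location'],[ys.min(),ys.max(),xs.min(),xs.max()],onz('wrist',m['location'],.214,i))
        rel=(onz('wrist',m['location'],.214,i)[:2]-s['tcp_pos'][:2]);print('tool rel',rel@X,rel@Y)
r,c=proj('wrist',[.557,.194,.214],i).astype(int);r0=max(r-60,0);print(r0,c-60)
save(cv2.resize(im[r0:r0+120,c-60:c+60],(560,560),interpolation=cv2.INTER_CUBIC),'k2.png')
E
```

```text
[0.62780198 0.19536968 0.44975245] 176.20476488005798 17.15
ratchet_top 0.77 [127.9, 315.5] [np.int64(114), np.int64(144), np.int64(300), np.int64(328)] [0.5570577  0.19423803 0.214     ]
tool rel 0.07051423070557018 -0.005811801359977325
ratchet_grip 0.8 [129.1, 316.2] [np.int64(115), np.int64(144), np.int64(301), np.int64(328)] [0.55795083 0.19469417 0.214     ]
tool rel 0.06965324597352361 -0.005297537586861937
67 255
```

View pics/k2.png

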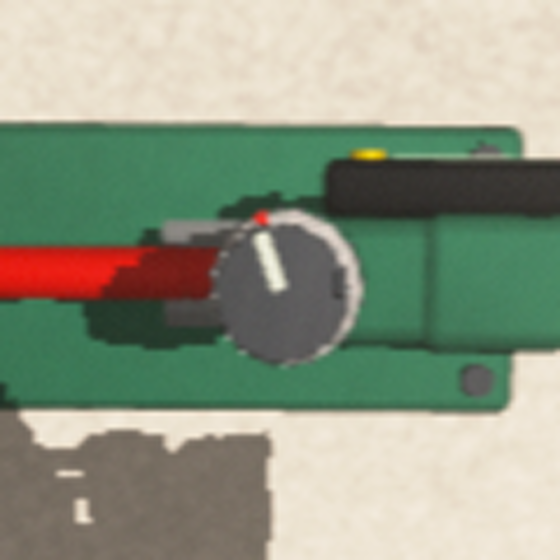

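```bash
python3 -c "
from h import *
plan([.5573,.1949,.4198],101,10,0)"
```

```text
[{"claw": 0, "travel": [7.0, -0.6, 3.0], "turn": -10.1}, {"claw": 0, "travel": [7.0, 0.7, 3.0], "turn": -10.1}, {"claw": 0, "travel": [6.8, 1.9, 3.0], "turn": -10.1}, {"claw": 0, "travel": [6.4, 3.1, 3.0], "turn": -10.1}, {"claw": 0, "travel": [5.7, 4.1, 3.0], "turn": -10.1}, {"claw": 0, "travel": [4.9, 5.1, 3.0], "turn": -10.1}, {"claw": 0, "travel": [3.9, 5.8, 3.0], "turn": -10.1}, {"claw": 0, "travel": [2.9, 6.4, 3.0], "turn": -10.1}, {"claw": 0, "travel": [1.7, 6.8, 3.0], "turn": -10.1}, {"claw": 0, "travel": [0.5, 7.0, 3.0], "turn": -10.1}]
```

Emit:
jog_arm([
  {"claw": 0, "travel": [7.0, -0.6, 3.0], "turn": -10.1},
  {"claw": 0, "travel": [7.0, 0.7, 3.0], "turn": -10.1},
  {"claw": 0, "travel": [6.8, 1.9, 3.0], "turn": -10.1},
  {"claw": 0, "travel": [6.4, 3.1, 3.0], "turn": -10.1},
  {"claw": 0, "travel": [5.7, 4.1, 3.0], "turn": -10.1},
  {"claw": 0, "travel": [4.9, 5.1, 3.0], "turn": -10.1},
  {"claw": 0, "travel": [3.9, 5.8, 3.0], "turn": -10.1},
  {"claw": 0, "travel": [2.9, 6.4, 3.0], "turn": -10.1},
  {"claw": 0, "travel": [1.7, 6.8, 3.0], "turn": -10.1},
  {"claw": 0, "travel": [0.5, 7.0, 3.0], "turn": -10.1},
  {"claw": 0, "travel": [0, 0, 0], "turn": 0},
  {"claw": 0, "travel": [0, 0, 0], "turn": 0},
])

```text
time: 18.8
tcp_pos: [0.5578, 0.195, 0.42]
orientation: [-0.0, 0.748, -0.664, 0.0]
ft_force: [-0.1, 0.0, -0.4]
grip_width: 0.0456
finger_force: 0.0
```

```bash
python3 -c "
from h import *
s=robot.state();print(s['tcp_pos'],yaw0(s),s['qpos'][5],s['ft_torque'])
plan([.5573,.1949,.379],0,2,0)"
```

```text
[0.55782453 0.19496792 0.41997774] -83.17128095677238 -2.9639979823765863 [ 0.14306085 -0.02579821 -0.01226901]
[{"claw": 0, "travel": [0.0, 0.3, 20.5], "turn": 0.0}, {"claw": 0, "travel": [0.0, 0.3, 20.5], "turn": 0.0}]
```

Emit:
jog_arm([
  {"claw": 0, "travel": [0.0, 0.3, 20.5], "turn": 0.0},
  {"claw": 0, "travel": [0.0, 0.2, 20.5], "turn": 0.0},
  {"claw": 0, "travel": [0, 0, 0], "turn": 0.0},
  {"claw": 1, "travel": [0, 0, 0], "turn": 0.0},
  {"claw": 1, "travel": [0, 0, 0], "turn": 0.0},
  {"claw": 1, "travel": [0, 0, 0], "turn": 0.0},
  {"claw": 1, "travel": [0, 0, 0], "turn": 0.0},
], grip_force=9)

```text
time: 19.68
tcp_pos: [0.5574, 0.1948, 0.3793]
orientation: [-0.001, 0.749, -0.663, 0.0]
ft_force: [1.0, 1.2, 2.1]
grip_width: 0.0219
finger_force: 9.0
```

```bash
cat > st.py <<'E'
from h import *
s=robot.state();print(s['tcp_pos'].round(4),'yaw',round(yaw0(s),2),'q6',np.degrees(s['qpos'][5]).round(1),'F',s['ft_force'].round(1),'T',s['ft_torque'].round(3),s['grip_width'].round(4),s['time'])
E
python3 st.py
```

```text
Traceback (most recent call last):
  File "st.py", line 2, in <module>
    s=robot.state();print(s['tcp_pos'].round(4),'yaw',round(yaw0(s),2),'q6',np.degrees(s['qpos'][5]).round(1),'F',s['ft_force'].round(1),'T',s['ft_torque'].round(3),s['grip_width'].round(4),s['time'])
                                                                                                                                                                     ^^^^^^^^^^^^^^^^^^^^^
AttributeError: 'float' object has no attribute 'round'
```

```bash
sed -i "s/s\['grip_width'\].round(4)/round(s['grip_width'],4)/" st.py; python3 st.py
```

```text
[0.5574 0.1948 0.3793] yaw -82.98 q6 -170.0 F [1.  1.2 2.1] T [ 0.155 -0.367 -0.031] 0.0219 19.675
```

Emit:
jog_arm([
  {"claw": 1, "travel": [0, 0, 0], "turn": 5},
  {"claw": 1, "travel": [0, 0, 0], "turn": 10},
  {"claw": 1, "travel": [0, 0, 0], "turn": 10},
  {"claw": 1, "travel": [0, 0, 0], "turn": 10},
])

```text
time: 20.18
tcp_pos: [0.5574, 0.1948, 0.3793]
orientation: [0.001, -0.513, 0.859, -0.0]
ft_force: [2.2, -0.1, 2.3]
grip_width: 0.0216
finger_force: 9.0
```

```bash
python3 st.py
```

```text
[0.5574 0.1948 0.3793] yaw -118.31 q6 -134.7 F [ 2.2 -0.1  2.3] T [ 0.187 -0.41   0.016] 0.0216 20.175
```

Emit:
jog_arm([
  {"claw": 1, "travel": [0, 0, 0], "turn": 10},
  {"claw": 1, "travel": [0, 0, 0], "turn": 10},
  {"claw": 1, "travel": [0, 0, 0], "turn": 10},
  {"claw": 1, "travel": [0, 0, 0], "turn": 10},
  {"claw": 1, "travel": [0, 0, 0], "turn": 10},
])

```text
time: 20.8
tcp_pos: [0.5575, 0.1948, 0.3793]
orientation: [0.001, -0.102, 0.995, 0.0]
ft_force: [3.6, -0.4, 1.6]
grip_width: 0.022
finger_force: 9.0
```

```bash
python3 st.py
```

```text
[0.5575 0.1948 0.3793] yaw -168.3 q6 -84.7 F [ 3.6 -0.4  1.6] T [-0.015 -0.549  0.014] 0.022 20.8
```

Emit:
jog_arm([
  {"claw": 1, "travel": [0, 0, 0], "turn": 10},
  {"claw": 1, "travel": [0, 0, 0], "turn": 10},
])

```text
time: 21.05
tcp_pos: [0.5575, 0.1948, 0.3793]
orientation: [0.001, 0.072, 0.997, 0.0]
ft_force: [2.3, -1.0, 1.9]
grip_width: 0.0217
finger_force: 9.0
```

```bash
python3 st.py
```

```text
[0.5575 0.1948 0.3793] yaw 171.69 q6 -64.7 F [ 2.3 -1.   1.9] T [-0.104 -0.524  0.03 ] 0.0217 21.05
```

Emit:
jog_arm([
  {"claw": 1, "travel": [0, 0, 0], "turn": 10},
  {"claw": 1, "travel": [0, 0, 0], "turn": 10},
])

```text
time: 21.3
tcp_pos: [0.5575, 0.1948, 0.3793]
orientation: [0.001, 0.245, 0.97, 0.0]
ft_force: [2.4, -0.3, 2.6]
grip_width: 0.0219
finger_force: 9.0
```

```bash
python3 st.py
```

```text
[0.5575 0.1948 0.3793] yaw 151.69 q6 -44.7 F [ 2.4 -0.3  2.6] T [-0.198 -0.545  0.097] 0.0219 21.3
```

Emit:
jog_arm([
  {"claw": 1, "travel": [0, 0, 0], "turn": 10},
  {"claw": 1, "travel": [0, 0, 0], "turn": 10},
])

```text
time: 21.55
tcp_pos: [0.5575, 0.1947, 0.3793]
orientation: [0.001, 0.409, 0.912, 0.0]
ft_force: [2.4, -1.9, 3.0]
grip_width: 0.022
finger_force: 9.0
```

```bash
python3 st.py
```

```text
[0.5575 0.1947 0.3793] yaw 131.69 q6 -24.7 F [ 2.4 -1.9  3. ] T [-0.285 -0.528  0.011] 0.022 21.55
```

```bash
cat > av.py <<'E'
from h import *
F=[];T=[]
for k in range(6):
    robot.snapshot('side'); s=robot.state();F.append(s['ft_force']);T.append(s['ft_torque'])
T=np.array(T);print('yaw',round(yaw0(s),2),'F',np.mean(F,0).round(1),'Tz',T[:,2].mean().round(3),'sd',T[:,2].std().round(3),s['time'])
E
python3 av.py
```

```text
yaw 132.21 F [ 2.6 -2.   4.3] Tz -0.029 sd 0.023 21.85
```

Emit:
jog_arm([
  {"claw": 1, "travel": [0, 0, 0], "turn": 10},
  {"claw": 1, "travel": [0, 0, 0], "turn": 10},
])

```text
time: 22.1
tcp_pos: [0.5575, 0.1948, 0.3792]
orientation: [0.0, 0.56, 0.828, 0.0]
ft_force: [2.7, -2.1, 5.1]
grip_width: 0.0214
finger_force: 9.0
```

```bash
python3 av.py
```

```text
yaw 112.19 F [ 3.  -2.5  5.7] Tz -0.048 sd 0.038 22.4
```

Emit:
jog_arm([
  {"claw": 1, "travel": [0, 0, 0], "turn": 10},
  {"claw": 1, "travel": [0, 0, 0], "turn": 10},
])

```text
time: 22.65
tcp_pos: [0.5574, 0.1948, 0.3792]
orientation: [0.0, 0.695, 0.719, 0.0]
ft_force: [1.3, -2.8, 6.8]
grip_width: 0.0214
finger_force: 9.0
```

```bash
python3 av.py
```

```text
yaw 92.19 F [ 2.5 -2.6  5.9] Tz -0.032 sd 0.017 22.95
```

Emit:
jog_arm([
  {"claw": 0, "travel": [0, 0, 0], "turn": 0},
  {"claw": 0, "travel": [0, 0, 0], "turn": 0},
  {"claw": 0, "travel": [0, 0, -40], "turn": 0},
  {"claw": 0, "travel": [-30, 0, -31], "turn": 0},
  {"claw": 0, "travel": [-40, 0, 0], "turn": 0},
  {"claw": 0, "travel": [0, 0, 0], "turn": 0},
  {"claw": 0, "travel": [0, 0, 0], "turn": 0},
])

```text
time: 23.82
tcp_pos: [0.5595, 0.1251, 0.4494]
orientation: [-0.0, 0.695, 0.719, -0.0]
ft_force: [0.3, 0.4, 0.3]
grip_width: 0.0455
finger_force: 0.0
```

```bash
cat > marks.py <<'E'
from h import *
s=robot.state();i=robot.camera_info('wrist');im=robot.snapshot('wrist');save(im,f"m{s['time']:.1f}.png")
ctr=np.array([.5574,.1949]);r,c=proj('wrist',[*ctr,.214],i);print(s['tcp_pos'],yaw0(s),s['time'],'pred',r,c)
m=robot.masks_of('wrist','ratchet_top');
if m: r,c=m[0]['location'];print(m[0]['conf'],r,c,onz('wrist',(r,c),.214,i))
hsv=cv2.cvtColor(im,cv2.COLOR_RGB2HSV).astype(int);rr,cc=np.mgrid[:400,:640];d=np.hypot(rr-r,cc-c)
red=((hsv[...,0]<8)|(hsv[...,0]>170))&(hsv[...,1]>130)&(d>11)&(d<21)
wh=(hsv[...,1]<70)&(hsv[...,2]>np.percentile(hsv[...,2][d<11],88))&(d<11.5)
ctr=onz('wrist',(r,c),.214,i)[:2]
for n,g,z in(('white',wh,.214),('red',red,.183)):
    ys,xs=np.nonzero(g)
    for y,x in zip(ys,xs):
        v=onz('wrist',(y,x),z,i)[:2]-ctr; print(n,y,x,hsv[y,x],'ang',np.degrees(np.arctan2(v[1],v[0])).round(),'r',(np.hypot(*v)*1000).round(1))
E
python3 marks.py
```

```text
[0.55948826 0.1250711  0.44941207] 92.02013376644521 23.825 pred 128.2846600545608 321.9223983354517
0.68 126.8 324.4 [0.55918795 0.19602883 0.214     ]
white 116 328 [ 10  21 110] ang 73.0 r 8.1
white 117 330 [ 13  16 112] ang 62.0 r 8.0
white 118 331 [  8  18 115] ang 54.0 r 7.9
white 127 331 [ 23  19 124] ang 0.0 r 4.9
white 127 332 [ 28  21 147] ang 1.0 r 5.6
white 127 333 [ 28  24 162] ang 1.0 r 6.3
white 127 334 [ 28  26 179] ang 1.0 r 7.1
white 127 335 [ 27  25 201] ang 1.0 r 7.8
white 128 325 [ 25  24 141] ang -60.0 r 1.0
white 128 326 [ 28  24 158] ang -34.0 r 1.5
white 128 327 [ 28  23 165] ang -22.0 r 2.1
white 128 328 [ 28  26 180] ang -16.0 r 2.8
white 128 329 [ 27  25 204] ang -12.0 r 3.5
white 128 330 [ 27  26 217] ang -10.0 r 4.2
white 128 331 [ 27  27 219] ang -8.0 r 5.0
white 128 332 [ 30  24 219] ang -7.0 r 5.7
white 128 333 [ 27  25 221] ang -6.0 r 6.4
white 128 334 [ 27  27 221] ang -5.0 r 7.1
white 128 335 [ 29  25 222] ang -4.0 r 7.9
white 129 324 [ 23  18 129] ang -98.0 r 1.6
white 129 325 [ 26  27 192] ang -72.0 r 1.6
white 129 326 [ 29  24 219] ang -51.0 r 2
[... 1695 characters left out ...]
 r 18.1
red 146 317 [  1 190  98] ang -108.0 r 17.8
red 146 318 [  1 191 100] ang -105.0 r 17.5
red 146 319 [  2 192 106] ang -102.0 r 17.3
red 146 320 [  2 183 110] ang -100.0 r 17.1
red 146 321 [  2 182 109] ang -97.0 r 17.0
red 146 322 [  2 185 106] ang -94.0 r 16.8
red 146 323 [  2 189 101] ang -91.0 r 16.8
red 146 324 [  2 183  95] ang -88.0 r 16.7
red 146 325 [  2 147  85] ang -85.0 r 16.8
red 147 319 [  2 189 108] ang -102.0 r 18.1
red 147 320 [  3 201 108] ang -99.0 r 17.9
red 147 321 [  2 194 108] ang -96.0 r 17.8
red 147 322 [  2 193 103] ang -94.0 r 17.7
red 147 323 [  2 199 100] ang -91.0 r 17.6
red 147 324 [  3 193  94] ang -88.0 r 17.6
red 147 325 [  2 161  87] ang -85.0 r 17.6
```

```bash
python3 -c "
from h import *
plan([.5577,.1949,.42],178,17,0)"
```

```text
[{"claw": 0, "travel": [4.1, 0.0, 1.7], "turn": -10.47}, {"claw": 0, "travel": [4.0, 0.8, 1.7], "turn": -10.47}, {"claw": 0, "travel": [3.8, 1.5, 1.7], "turn": -10.47}, {"claw": 0, "travel": [3.5, 2.2, 1.7], "turn": -10.47}, {"claw": 0, "travel": [3.0, 2.8, 1.7], "turn": -10.47}, {"claw": 0, "travel": [2.5, 3.3, 1.7], "turn": -10.47}, {"claw": 0, "travel": [1.8, 3.7, 1.7], "turn": -10.47}, {"claw": 0, "travel": [1.1, 3.9, 1.7], "turn": -10.47}, {"claw": 0, "travel": [0.4, 4.1, 1.7], "turn": -10.47}, {"claw": 0, "travel": [-0.3, 4.1, 1.7], "turn": -10.47}, {"claw": 0, "travel": [-1.1, 3.9, 1.7], "turn": -10.47}, {"claw": 0, "travel": [-1.8, 3.7, 1.7], "turn": -10.47}, {"claw": 0, "travel": [-2.4, 3.3, 1.7], "turn": -10.47}, {"claw": 0, "travel": [-3.0, 2.8, 1.7], "turn": -10.47}, {"claw": 0, "travel": [-3.4, 2.2, 1.7], "turn": -10.47}, {"claw": 0, "travel": [-3.8, 1.6, 1.7], "turn": -10.47}, {"claw": 0, "travel": [-4.0, 0.8, 1.7], "turn": -10.47}]
```

Emit:
jog_arm([
  {"claw": 0, "travel": [4.1, 0.0, 1.7], "turn": -10.47},
  {"claw": 0, "travel": [4.0, 0.8, 1.7], "turn": -10.47},
  {"claw": 0, "travel": [3.8, 1.5, 1.7], "turn": -10.47},
  {"claw": 0, "travel": [3.5, 2.2, 1.7], "turn": -10.47},
  {"claw": 0, "travel": [3.0, 2.8, 1.7], "turn": -10.47},
  {"claw": 0, "travel": [2.5, 3.3, 1.7], "turn": -10.47},
  {"claw": 0, "travel": [1.8, 3.7, 1.7], "turn": -10.47},
  {"claw": 0, "travel": [1.1, 3.9, 1.7], "turn": -10.47},
  {"claw": 0, "travel": [0.4, 4.1, 1.7], "turn": -10.47},
  {"claw": 0, "travel": [-0.3, 4.1, 1.7], "turn": -10.47},
  {"claw": 0, "travel": [-1.1, 3.9, 1.7], "turn": -10.47},
  {"claw": 0, "travel": [-1.8, 3.7, 1.7], "turn": -10.47},
  {"claw": 0, "travel": [-2.4, 3.3, 1.7], "turn": -10.47},
  {"claw": 0, "travel": [-3.0, 2.8, 1.7], "turn": -10.47},
  {"claw": 0, "travel": [-3.4, 2.2, 1.7], "turn": -10.47},
  {"claw": 0, "travel": [-3.8, 1.6, 1.7], "turn": -10.47},
  {"claw": 0, "travel": [-4.0, 0.8, 1.7], "turn": -10.47},
  {"claw": 0, "travel": [0, 0, 0], "turn": 0},
  {"claw": 0, "travel": [0, 0, 0], "turn": 0},
])

```text
time: 26.3
tcp_pos: [0.5579, 0.1948, 0.4207]
orientation: [-0.0, -0.706, 0.708, 0.0]
ft_force: [0.2, -0.0, 0.2]
grip_width: 0.0458
finger_force: 0.0
```

```bash
python3 st.py; python3 -c "
from h import *
plan([.5577,.1949,.3795],0,2,0)"
```

```text
[0.5579 0.1948 0.4207] yaw -90.19 q6 -162.8 F [ 0.2 -0.   0.2] T [ 0.12   0.008 -0.014] 0.0458 26.3
[{"claw": 0, "travel": [-0.1, 0.1, 20.6], "turn": 0.0}, {"claw": 0, "travel": [-0.1, 0.1, 20.6], "turn": 0.0}]
```

Emit:
jog_arm([
  {"claw": 0, "travel": [0, 0.1, 20.6], "turn": 0.0},
  {"claw": 0, "travel": [0, 0.1, 20.6], "turn": 0.0},
  {"claw": 0, "travel": [0, 0, 0], "turn": 0.0},
  {"claw": 1, "travel": [0, 0, 0], "turn": 0.0},
  {"claw": 1, "travel": [0, 0, 0], "turn": 0.0},
  {"claw": 1, "travel": [0, 0, 0], "turn": 0.0},
  {"claw": 1, "travel": [0, 0, 0], "turn": 0.0},
  {"claw": 1, "travel": [0, 0, 0], "turn": 5},
  {"claw": 1, "travel": [0, 0, 0], "turn": 10},
  {"claw": 1, "travel": [0, 0, 0], "turn": 10},
  {"claw": 1, "travel": [0, 0, 0], "turn": 10},
], grip_force=11)

```text
time: 27.68
tcp_pos: [0.5578, 0.1945, 0.3802]
orientation: [0.0, -0.459, 0.888, -0.0]
ft_force: [-4.1, 0.2, 6.1]
grip_width: 0.0216
finger_force: 11.0
```

```bash
python3 st.py
```

```text
[0.5578 0.1945 0.3802] yaw -125.32 q6 -127.7 F [-4.1  0.2  6.1] T [0.203 0.542 0.103] 0.0216 27.675
```

Emit:
jog_arm([
  {"claw": 1, "travel": [0, 0, 0], "turn": 10},
  {"claw": 1, "travel": [0, 0, 0], "turn": 10},
  {"claw": 1, "travel": [0, 0, 0], "turn": 10},
])

```text
time: 28.05
tcp_pos: [0.5578, 0.1945, 0.3801]
orientation: [0.0, -0.214, 0.977, 0.0]
ft_force: [-3.4, 0.9, 6.3]
grip_width: 0.0219
finger_force: 11.0
```

```bash
python3 st.py
```

```text
[0.5578 0.1945 0.3801] yaw -155.31 q6 -97.7 F [-3.4  0.9  6.3] T [0.193 0.517 0.106] 0.0219 28.05
```

Emit:
jog_arm([
  {"claw": 1, "travel": [0, 0, 0], "turn": 10},
  {"claw": 1, "travel": [0, 0, 0], "turn": 10},
  {"claw": 1, "travel": [0, 0, 0], "turn": 10},
])

```text
time: 28.42
tcp_pos: [0.5578, 0.1946, 0.3801]
orientation: [0.0, 0.046, 0.999, 0.0]
ft_force: [-3.6, 1.0, 6.1]
grip_width: 0.0216
finger_force: 11.0
```

```bash
python3 st.py
```

```text
[0.5578 0.1946 0.3801] yaw 174.69 q6 -67.7 F [-3.6  1.   6.1] T [0.247 0.544 0.169] 0.0216 28.425
```

Emit:
jog_arm([
  {"claw": 0, "travel": [0, 0, 0], "turn": 0},
  {"claw": 0, "travel": [0, 0, 0], "turn": 0},
  {"claw": 0, "travel": [0, 0, -40], "turn": 0},
  {"claw": 0, "travel": [-30, 0, -31], "turn": 0},
  {"claw": 0, "travel": [-40, 0, 0], "turn": 0},
  {"claw": 0, "travel": [0, 0, 0], "turn": 0},
  {"claw": 0, "travel": [0, 0, 0], "turn": 0},
])

```text
time: 29.3
tcp_pos: [0.6271, 0.1883, 0.45]
orientation: [-0.001, 0.043, 0.999, -0.0]
ft_force: [0.4, -0.3, -0.9]
grip_width: 0.0456
finger_force: 0.0
```

```bash
python3 marks.py | awk '!/white/ || $6>150' | head -40; f=$(ls -t pics/m*.png | head -1); python3 -c "
import cv2;a=cv2.imread('$f');cv2.imwrite('pics/mk.png',cv2.resize(a[60:200,250:390],(560,560),interpolation=cv2.INTER_CUBIC))"
```

```text
[0.62710185 0.18829413 0.45001075] 175.08691144430784 29.3 pred 128.88936085172008 324.3175753922767
0.97 128.4 321.2 [0.55685454 0.19262616 0.214     ]
red 121 302 [  2 176 100] ang -112.0 r 17.1
red 121 303 [  2 167  96] ang -113.0 r 16.3
red 121 304 [  2 174  97] ang -114.0 r 15.5
red 121 305 [  3 187 105] ang -115.0 r 14.7
red 121 306 [  2 187 105] ang -117.0 r 13.9
red 121 307 [  3 172  98] ang -118.0 r 13.1
red 122 302 [  2 198 112] ang -110.0 r 16.9
red 122 303 [  2 197 109] ang -110.0 r 16.0
red 122 304 [  2 198 111] ang -111.0 r 15.2
red 122 305 [  2 204 111] ang -112.0 r 14.4
red 122 306 [  2 199 114] ang -113.0 r 13.6
red 122 307 [  3 192 110] ang -115.0 r 12.8
red 123 301 [  2 202 116] ang -106.0 r 17.5
red 123 302 [  2 198 116] ang -107.0 r 16.7
red 123 303 [  2 199 114] ang -108.0 r 15.9
red 123 304 [  2 207 112] ang -108.0 r 15.0
red 123 305 [  2 202 116] ang -109.0 r 14.2
red 123 306 [  2 200 116] ang -110.0 r 13.4
red 123 307 [  3 182 108] ang -111.0 r 12.6
red 124 301 [  2 199 118] ang -104.0 r 17.4
red 124 302 [  2 206 115] ang -104.0 r 16.5
red 124 303 [  3 208 114] ang -105.0 r 15.7
red 124 304 [  2 208 115] ang -105.0 r 14.9
red 124 305 [  2 202 116] ang -106.0 r 14.0
red 124 306 [  3 193 107] ang -107.0 r 13.2
red 124 307 [  3 135  89] ang -107.0 r 12.4
red 125 301 [  2 209 117] ang -101.0 r 17.3
red 125 302 [  1 203 117] ang -101.0 r 16.4
red 125 303 [  2 204 114] ang -102.0 r 15.6
red 125 304 [  2 204 114] ang -102.0 r 14.8
red 125 305 [  2 198 116] ang -103.0 r 13.9
red 125 306 [  2 173 103] ang -103.0 r 13.1
red 126 301 [  1 201 117] ang -98.0 r 17.2
red 126 302 [  2 205 117] ang -99.0 r 16.4
red 126 303 [  3 202 115] ang -99.0 r 15.5
red 126 304 [  2 201 113] ang -99.0 r 14.7
red 126 305 [  2 202 115] ang -99.0 r 13.9
red 126 306 [  2 179 107] ang -100.0 r 13.0
```

View pics/mk.png

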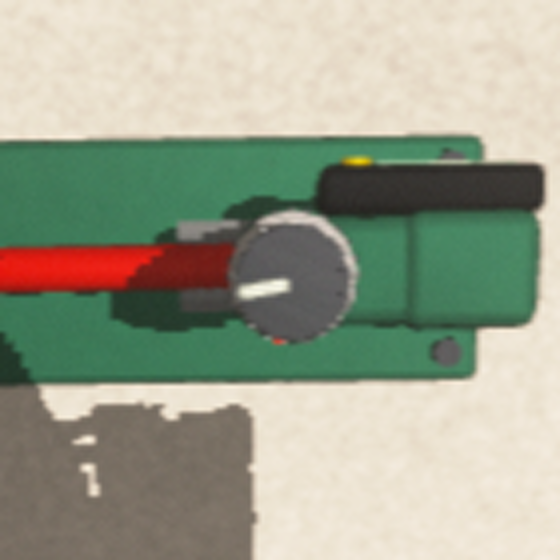

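Emit:
jog_arm([
  {"claw": 0, "travel": [0, 0, -40], "turn": 0},
  {"claw": 0, "travel": [0, 0, -40], "turn": 0},
  {"claw": 0, "travel": [0, 0, 0], "turn": 0},
  {"claw": 0, "travel": [0, 0, 0], "turn": 0},
])

```text
time: 29.9
tcp_pos: [0.6269, 0.1884, 0.5299]
orientation: [-0.0, 0.043, 0.999, -0.0]
ft_force: [-0.3, 0.5, -0.7]
grip_width: 0.0453
finger_force: 0.0
```

```bash
python3 -c "
from h import *
print(robot.hand_in())"
```

```text
the job is handed in; nothing more can be done
None
```

I handed the job in at about 30 s with no verdict returned: the red rod lies home in both V-rests, the ratchet has slipped about 1.1 rad (roughly 63°, read from the knob and thimble marks), and the hand is clear; I did not measure the clamping force itself.

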